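# Load the analyser tray in reverse order

## Task

Move the four reagent bottles from the grey storage rack to the blue analyser tray so that they stand in the reverse order: the bottle nearest the rack's black end block goes into the tray pocket farthest from the tray's black end block, the next one into the next pocket, and so on. Keep every bottle upright, set each one down gently without dropping it, and leave all four standing flat in their pockets.

Things in the scene. Friction and masses are not known exactly. Their poses are not given: they have to be found in the camera images.
- rack: Grey rack, fixed: a row of four open pockets along its y, 26 mm wide tag ledge on its -x side. 64 x 244 mm plus ledge and end block. Origin: row centre, on the table; z up. Pocket centres x 0, y -90, -30, +30, +90 mm; pockets 56 x 56 mm inside, walls 4 mm thick, wall tops 24 mm, floor 4 mm above table. Black end block 64 x 30 mm, 24 mm high, at the +y end only (y +137 mm).
- tray: Blue analyser tray, fixed, empty: a row of four open pockets along its y, no ledge. 64 x 244 mm plus end block. Origin: row centre, on the table; z up. Pocket centres x 0, y -90, -30, +30, +90 mm; 56 x 56 mm inside, walls 4 mm, wall tops 24 mm, floor 4 mm above table. Black end block 64 x 30 mm, 24 mm high, at the +y end only (y +137 mm). It may point any way, whatever the rack does.
- bottle_red: Amber round reagent bottle with a red ribbed screw cap, loose, 60 to 130 g: straight-sided, 34 mm diameter over its body and cap, 74 mm high in all (cap from 48 to 74 mm). Flat foot; origin at the centre of the foot, z up through the cap. At the start it stands upright in a pocket of the grey rack, behind the red tag; which pocket varies.
- bottle_yellow: Amber round reagent bottle with a yellow ribbed screw cap, loose, 60 to 130 g: straight-sided, 34 mm diameter over its body and cap, 74 mm high in all (cap from 48 to 74 mm). Flat foot; origin at the centre of the foot, z up through the cap. At the start it stands upright in a pocket of the grey rack, behind the yellow tag; which pocket varies.
- bottle_green: Amber round reagent bottle with a green ribbed screw cap, loose, 60 to 130 g: straight-sided, 34 mm diameter over its body and cap, 74 mm high in all (cap from 48 to 74 mm). Flat foot; origin at the centre of the foot, z up through the cap. At the start it stands upright in a pocket of the grey rack, behind the green tag; which pocket varies.
- bottle_white: Amber round reagent bottle with a white ribbed screw cap, loose, 60 to 130 g: straight-sided, 34 mm diameter over its body and cap, 74 mm high in all (cap from 48 to 74 mm). Flat foot; origin at the centre of the foot, z up through the cap. At the start it stands upright in a pocket of the grey rack, behind the white tag; which pocket varies.
- tag_red: Red colour tag, a flat plate 20 x 40 x 4 mm fixed on the rack's ledge, beside the pocket in which the red-capped bottle stands at the start (pocket centre 46 mm from the tag's origin along the tag's +x). Origin: centre of its underside, 4 mm above the table. It stays there and keeps the record of the original order.
- tag_yellow: Yellow colour tag, a flat plate 20 x 40 x 4 mm fixed on the rack's ledge, beside the pocket in which the yellow-capped bottle stands at the start (pocket centre 46 mm from the tag's origin along the tag's +x). Origin: centre of its underside, 4 mm above the table. It stays there and keeps the record of the original order.
- tag_green: Green colour tag, a flat plate 20 x 40 x 4 mm fixed on the rack's ledge, beside the pocket in which the green-capped bottle stands at the start (pocket centre 46 mm from the tag's origin along the tag's +x). Origin: centre of its underside, 4 mm above the table. It stays there and keeps the record of the original order.
- tag_white: White colour tag, a flat plate 20 x 40 x 4 mm fixed on the rack's ledge, beside the pocket in which the white-capped bottle stands at the start (pocket centre 46 mm from the tag's origin along the tag's +x). Origin: centre of its underside, 4 mm above the table. It stays there and keeps the record of the original order.
Things that resemble listed ones, but are neither listed nor needed, are in the scene too. What is shaped like the bottle_green but purple is not meant.

How it is judged (in metres and radians):
At the end, for the whole second after the job is handed in: Each bottle stands in the tray pocket at minus the y of its starting rack pocket (shown by its tag), within 14 mm of the pocket centre along tray x and y, foot under 9 mm above the table, within 0.12 rad of upright, released and at rest (under 0.02 m/s, 0.2 rad/s) (((y of tag_red in the frame of rack between -0.1 and -0.08 m and y of bottle_red in the frame of tray between 0.076 and 0.104 m) or (y of tag_red in the frame of rack between -0.04 and -0.02 m and y of bottle_red in the frame of tray between 0.016 and 0.044 m) or (y of tag_red in the frame of rack between 0.02 and 0.04 m and y of bottle_red in the frame of tray between -0.044 and -0.016 m) or (y of tag_red in the frame of rack between 0.08 and 0.1 m and y of bottle_red in the frame of tray between -0.104 and -0.076 m)) and x of bottle_red in the frame of tray between -0.014 and 0.014 m and z of bottle_red in the frame of tray between 0 and 0.009 m and angle between each of bottle_red, bottle_yellow, bottle_green, bottle_white's own z axis and vertical below 0.12 rad and linear speed of each of bottle_red, bottle_yellow, bottle_green, bottle_white below 0.02 m/s and angular speed of each of bottle_red, bottle_yellow, bottle_green, bottle_white below 0.2 rad/s and ((y of tag_yellow in the frame of rack between -0.1 and -0.08 m and y of bottle_yellow in the frame of tray between 0.076 and 0.104 m) or (y of tag_yellow in the frame of rack between -0.04 and -0.02 m and y of bottle_yellow in the frame of tray between 0.016 and 0.044 m) or (y of tag_yellow in the frame of rack between 0.02 and 0.04 m and y of bottle_yellow in the frame of tray between -0.044 and -0.016 m) or (y of tag_yellow in the frame of rack between 0.08 and 0.1 m and y of bottle_yellow in the frame of tray between -0.104 and -0.076 m)) and x of bottle_yellow in the frame of tray between -0.014 and 0.014 m and z of bottle_yellow in the frame of tray between 0 and 0.009 m and ((y of tag_green in the frame of rack between -0.1 and -0.08 m and y of bottle_green in the frame of tray between 0.076 and 0.104 m) or (y of tag_green in the frame of rack between -0.04 and -0.02 m and y of bottle_green in the frame of tray between 0.016 and 0.044 m) or (y of tag_green in the frame of rack between 0.02 and 0.04 m and y of bottle_green in the frame of tray between -0.044 and -0.016 m) or (y of tag_green in the frame of rack between 0.08 and 0.1 m and y of bottle_green in the frame of tray between -0.104 and -0.076 m)) and x of bottle_green in the frame of tray between -0.014 and 0.014 m and z of bottle_green in the frame of tray between 0 and 0.009 m and ((y of tag_white in the frame of rack between -0.1 and -0.08 m and y of bottle_white in the frame of tray between 0.076 and 0.104 m) or (y of tag_white in the frame of rack between -0.04 and -0.02 m and y of bottle_white in the frame of tray between 0.016 and 0.044 m) or (y of tag_white in the frame of rack between 0.02 and 0.04 m and y of bottle_white in the frame of tray between -0.044 and -0.016 m) or (y of tag_white in the frame of rack between 0.08 and 0.1 m and y of bottle_white in the frame of tray between -0.104 and -0.076 m)) and x of bottle_white in the frame of tray between -0.014 and 0.014 m and z of bottle_white in the frame of tray between 0 and 0.009 m); the robot touches nothing.
It fails at once if a bottle is laid or knocked over (more than 0.8 rad from upright) (angle between any of bottle_red, bottle_yellow, bottle_green, bottle_white's own z axis and vertical above 0.8 rad).
It fails at once if a bottle is dropped or slammed down (faster than 0.8 m/s with its foot under 25 mm from the table; a free fall of about 35 mm or more) ((linear speed of bottle_red above 0.8 m/s and height (world z) of bottle_red below 0.025 m) or (linear speed of bottle_yellow above 0.8 m/s and height (world z) of bottle_yellow below 0.025 m) or (linear speed of bottle_green above 0.8 m/s and height (world z) of bottle_green below 0.025 m) or (linear speed of bottle_white above 0.8 m/s and height (world z) of bottle_white below 0.025 m)).
It also fails if it takes over 112 s, if anything falls off the work surface, if the arm or the gripper's body presses on something with over 40 N, if the wrist force passes 120 N, or if a joint passes its speed limit or range.

## Robot

A 6-joint arm with a two-finger parallel gripper is mounted at the origin on the work surface. World frame = base frame: x ahead of the robot, y to its left, z up, the work surface at z = 0. Lengths are in m, angles in degrees, forces in N, time in s.
With the tool pointing down it reaches from about 0.4 to 0.825 m from the base axis. Payload 7 kg.
Tool frame: the origin (TCP) lies on the centre line of the jaws, within the pads' length; the fingertips stand 19 mm ahead of it and the grasp point (between the pads) is the TCP (r.tip_extent is the distance from the TCP to the fingertips, in m); z points along the fingers, y is the line along which they close (so a half turn about z gives the same grasp; the last joint's range is limited). The gripper opens to 88 mm and grips with 3 to 60 N. Pads are 19 mm wide; open, the fingers measure 130 mm over their backs; the gripper's body (78 mm by 193 mm) begins 47 mm behind the grasp point.
Start: joints at [86.236, 20.546, 0.682, 0, -70.136, -16.507], TCP at [0.234, 0.633, 0.246] pointing down, gripper open.
Joint ranges: [-176.03, 176.03], [-82.01, 121.73], [-58.28, 71.71], [-173.87, 95.51], [-174.79, -0.11], [-173.66, 173.66]. Speed limits (degrees/s): [136.94, 136.94, 172.46, 180, 180, 180].

## Interface

Orientations are given as [roll, pitch, yaw] about the fixed x, y, z axes, in that order (R = Rz(yaw) Ry(pitch) Rx(roll)).
In Python, from plant import r gives the robot as it stands. The module is installed in compiled form; this text tells all that it offers.
- The arm moves only by the tool jog_arm, never from a script. Its argument "deltas" is a list that holds one entry, the list of rows, each a list of 5 numbers: the opening, from -1 (shut) to 1 (fully open), then the shift along the world's x, y, z in cm, then the turn about the world's z in rad. In form: [[[claw, dx, dy, dz, turn], ...]]. A call has 1 to 8 rows; each row shifts and turns the commanded pose from where the row before left it; what a row does not reach is not made up. A row lasts 1/8 s, in which the tool goes at most 62.5 mm and 10.7 degrees, less where a joint would pass 70% of its speed; a pose out of reach is approached as far as the arm can. A call with a gripper value outside its range is refused whole. The fingers move at their own pace and stop on an object; "force" is the grip in N (left out, the last holds). Time passes only in rows, so rows that do not move let the fingers close. It gives the time, the measured TCP pose, the force, the opening and the grip force at its end, in the units of the state.
- r.get_state(): the state, without advancing time (a new reading comes with each control period).
- r.capture(name): name is "side" or "top"; returns the picture (384x512x3 uint8, blue, green, red); there is no depth.
- r.camera_info(name): a dict with "fx", "fy", "cx", "cy" (pixels), "k1" (the pictures are not rectified: a ray, as slopes to the right and down, at radius r is drawn at 1 + k1 r^2 times it, then the intrinsics apply), "view" (4x4, takes a point from world to camera coordinates). Camera axes: x right, y up, looking along -z (the intrinsics and any distortion apply to the point x, -y, -z); pixel columns grow to the right and rows downward; lengths in m; the calibration is good to about 2 mm. A picture is of the moment at which its call begins. camera_info takes no time and is no camera call.
- r.close_job(): hands the job in; it is judged then, once.
The state is a dict: "time_s": time; "joints": joint angles; "qd": joint speeds; "joint_torque": joint torques, N m; "tcp_pos": TCP position; "eef_rot": TCP orientation; "contact_force": force on the tool from outside, world axes, zero at the start; "moment": the same for the moment, N m; "gripper_width": finger opening in m; "gripper_force": force on a finger pad.
Only numpy, scipy, OpenCV 4.12 (cv2) and the standard library are available. Lean on these libraries where they do the work, as an engineer would, in place of code of your own. Each camera call takes 0.05 s, during which the arm holds its last target. There are 200 camera calls.

## Working session

There is one attempt and no reset: what is moved stays moved. The work goes in short steps, Python scripts to look and compute and a tool call to move; the robot and the scene stay as the last step left them, time stands still between calls to the robot, and variables do not carry over. Pictures are saved under pics/ and viewed, at most 14 in all, crops included, and the job is handed in when it is done.

Besides the shell and the picture viewer there is one more tool, called after "Emit:" as a command line: name --argument value ..., lists and objects as JSON in quotes. jog_arm: Moves the arm, as the interface text tells. Its arguments: {"type":"object","properties":{"deltas":{"type":"array"},"force":{"type":"number"}},"required":["deltas"]}

```bash
mkdir -p pics
python3 - <<'E'
from plant import r
import cv2
for n in("top","side"):
    im=r.capture(n); cv2.imwrite(f"pics/{n}0.png",im); i=r.camera_info(n); print(n,i)
s=r.get_state();print(s["tcp_pos"],s["eef_rot"],s["time_s"],s["gripper_width"])
E
```

```text
top {'fx': 413.6704601567603, 'fy': 413.6704601567603, 'cx': 250.82865397138397, 'cy': 193.32963896973428, 'k1': -0.09634110957352976, 'view': array([[ 0.01761983, -0.99967686, -0.01832266, -0.0233235 ],
       [ 0.99300544,  0.01535659,  0.11706564, -0.54742245],
       [-0.11674644, -0.02025718,  0.99295514, -0.9314822 ],
       [ 0.        ,  0.        ,  0.        ,  1.        ]])}
side {'fx': 460.6558867461117, 'fy': 460.6558867461117, 'cx': 259.00960401114617, 'cy': 190.54459690593671, 'k1': -0.06928107854464495, 'view': array([[ 0.97424396, -0.22527352,  0.01002774, -0.53133522],
       [ 0.16003098,  0.72204966,  0.67307828, -0.10804288],
       [-0.15886724, -0.6541377 ,  0.73950326, -0.98433648],
       [ 0.        ,  0.        ,  0.        ,  1.        ]])}
[0.23373435 0.63282092 0.24473578] [ 1.79916998e+02 -8.05921754e-03 -2.02745996e+01] 0.1 0.0877584180952459
```

View pics/top0.png

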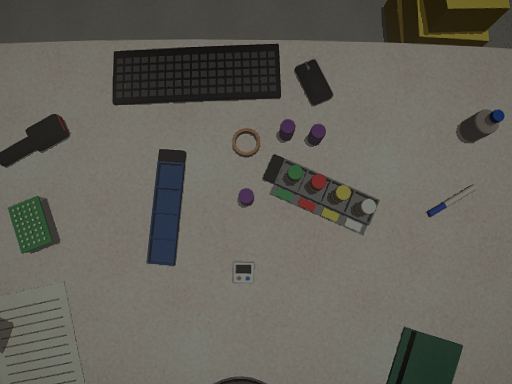

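View pics/side0.png

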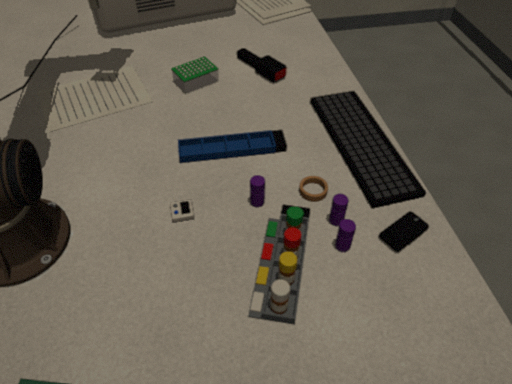

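The top view shows the rack with its black block at about (274,168). From the block outward the caps are green (295,173), red (318,183), yellow (343,193) and white (368,207), and the tags are in the same order. The tray's black block is at (172,156) and its far end is near (162,264). The purple caps at (246,197), (287,129) and (317,133) are decoys. The side view shows the same order.

```bash
cat > h.py <<'E'
import numpy as np, cv2
from plant import r
def cam(n):
    i=r.camera_info(n);K=np.array([[i["fx"],0,i["cx"]],[0,i["fy"],i["cy"]],[0,0,1]]);V=np.array(i["view"])
    return K,np.array([i["k1"],0,0,0,0]),V
def ray(n,p):
    K,d,V=cam(n);q=cv2.undistortPoints(np.float64([[p]]),K,d)[0,0]
    return -V[:3,:3].T@V[:3,3], V[:3,:3].T@np.array([q[0],-q[1],-1])
def plane(n,p,z):
    o,d=ray(n,p);return o+d*(z-o[2])/d[2]
def tri(a,b):
    A=[];B=[];P=[]
    for n,p in(("top",a),("side",b)):
        o,d=ray(n,p);d/=np.linalg.norm(d);M=np.eye(3)-np.outer(d,d);A.append(M);B.append(M@o);P.append((o,d))
    x=np.linalg.solve(sum(A),sum(B));return x,max(np.linalg.norm(m@(x-o))for m,(o,d) in zip(A,P))
H={"green":((45,80,30),(85,255,255)),"red":((170,130,60),(190,255,255)),"yellow":((20,130,60),(35,255,255)),"white":((0,0,115),(180,75,255)),"blue":((100,110,25),(125,255,255)),"purple":((130,80,20),(155,255,255))}
ROI={"top":(265,155,382,237),"side":(248,203,315,322)}
def blobs(im,n,c,roi=True,amin=30):
    h=cv2.cvtColor(im,cv2.COLOR_BGR2HSV)
    if c=="red": h[...,0]=np.where(h[...,0]<8,h[...,0]+180,h[...,0])
    m=cv2.inRange(h,np.array(H[c][0],float),np.array(H[c][1],float))
    if roi: x0,y0,x1,y1=ROI[n];k=np.zeros_like(m);k[y0:y1,x0:x1]=255;m&=k
    N,L,S,C=cv2.connectedComponentsWithStats(m)
    return sorted([(int(S[i,4]),C[i].round(1),S[i,:4].tolist(),L==i) for i in range(1,N) if S[i,4]>=amin],key=lambda t:-t[0])
E
python3 - <<'E'
from h import *
I={n:cv2.imread(f"pics/{n}0.png") for n in("top","side")}
for c in H:
    for n in I: print(c,n,[b[:1]+(b[1].tolist(),b[2]) for b in blobs(I[n],n,c,c in("green","red","yellow","white"),25)[:6]])
a=cv2.resize(I["top"][140:275,140:390],None,fx=2.4,fy=2.4,interpolation=2);b=cv2.resize(I["side"][120:330,160:365],None,fx=1,fy=1)
cv2.imwrite("pics/c.png",cv2.convertScaleAbs(a,alpha=1.6))
cv2.imwrite("pics/d.png",cv2.convertScaleAbs(cv2.resize(b,None,fx=2.8,fy=2.8,interpolation=2),alpha=1.6))
E
```

```text
green top [(173, [294.9, 171.9], [288, 165, 15, 15]), (132, [283.4, 194.1], [275, 188, 18, 13])]
green side [(290, [294.4, 215.2], [285, 206, 19, 20]), (147, [271.3, 228.7], [266, 221, 12, 16])]
red top [(174, [318.4, 181.0], [311, 174, 15, 16]), (135, [306.6, 204.3], [298, 198, 18, 14])]
red side [(279, [292.3, 236.4], [284, 227, 17, 21]), (165, [266.9, 251.0], [261, 243, 13, 17])]
yellow top [(175, [342.8, 192.1], [336, 185, 15, 15]), (127, [329.5, 214.3], [321, 208, 18, 13])]
yellow side [(328, [287.7, 261.4], [279, 251, 19, 22]), (186, [262.1, 275.3], [256, 266, 13, 19])]
white top [(4986, [326.2, 196.8], [265, 155, 117, 82]), (149, [368.5, 205.7], [362, 199, 14, 14]), (116, [352.9, 224.3], [345, 218, 17, 13]), (57, [266.9, 159.9], [265, 155, 7, 15])]
white side [(2815, [282.8, 254.9], [248, 203, 67, 119]), (219, [280.3, 287.1], [272, 280, 18, 16]), (181, [256.6, 301.1], [251, 292, 13, 19]), (55, [255.9, 320.0], [248, 318, 23, 4])]
blue top [(1476, [165.5, 224.8], [151, 189, 29, 74]), (421, [170.1, 177.6], [155, 165, 27, 27]), (132, [496.7, 115.7], [490, 110, 14, 12]), (103, [436.7, 208.8], [428, 203, 18, 13])]
blue side [(2066, [226.4, 146.0], [179, 131, 97, 31])]
purple top [(165, [245.7, 195.5], [239, 189, 15, 14]), (154, [318.0, 130.7], [311, 124, 15, 14]), (152, [287.5, 126.0], [281, 119, 14, 14])]
purple side [(829, [341.7, 222.4], [330, 194, 25, 57]), (376, [257.0, 190.5], [251, 176, 14, 31])]
```

View pics/c.png

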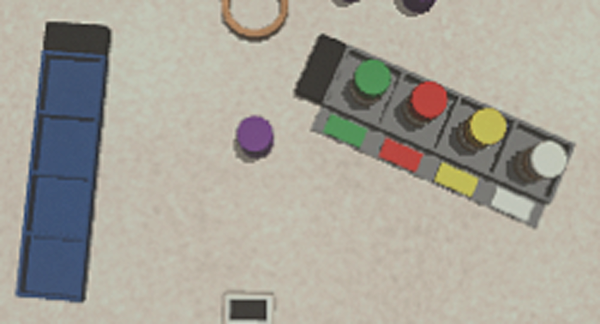

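View pics/d.png

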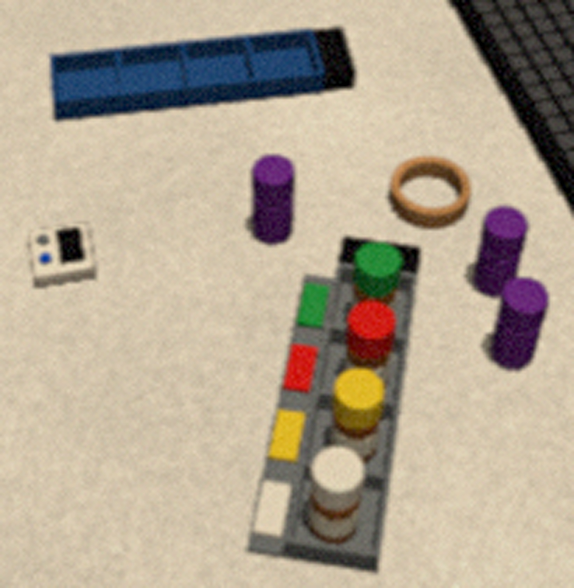

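The crops confirm the order from the black end: green, red, yellow, white. The purple decoys stand outside the rack. The tray is empty, with its block at the upper end.

Run:
```python
from h import *
np.set_printoptions(precision=4,suppress=True)
I={n:cv2.imread(f"pics/{n}0.png") for n in("top","side")}
print("camtop",ray("top",(1,1))[0])
T=[]
px={"green":([294.9,171.9],[294.4,215.2],[283.4,194.1],[271.3,228.7]),"red":([318.4,181.0],[292.3,236.4],[306.6,204.3],[266.9,251.0]),
"yellow":([342.8,192.1],[287.7,261.4],[329.5,214.3],[262.1,275.3]),"white":([368.5,205.7],[280.3,287.1],[352.9,224.3],[256.6,301.1])}
C=[]
for c,(a,b,d,e) in px.items():
    x,er=tri(a,b);t,e2=tri(d,e);print(c,"cap",x,er,"top@.078",plane("top",a,.078)[:2],"side@.065",plane("side",b,.065)[:2],"tag",t,e2,plane("top",d,.008)[:2]);T.append(plane("top",d,.008)[:2])
T=np.array(T);v=T[0]-T[3];ys=np.array([90,30,-30,-90])/1e3;
yax=(ys[:,None]*T).sum(0);yax/=np.linalg.norm(yax);xax=np.array([yax[1],-yax[0]])
print("tag spacing",np.linalg.norm(np.diff(T,axis=0),axis=1),"yax ang",np.degrees(np.arctan2(yax[1],yax[0])))
for c,y in zip(px,ys): print(c,"pocket",T.mean(0)+xax*.046+yax*y)
# decoys
print("decoys",[plane("top",p,.07)[:2] for p in([245.7,195.5],[318,130.7],[287.5,126])])
H["blue"]=((95,70,15),(130,255,255))
for n,(x0,y0,x1,y1) in {"top":(140,140,195,275),"side":(170,125,290,166)}.items():
    h=cv2.cvtColor(I[n],cv2.COLOR_BGR2HSV);g=cv2.GaussianBlur(I[n],(3,3),0)
    for nm,m in(("blue",cv2.inRange(h,np.array([95,70,10.]),np.array([130,255,255.]))),("all",cv2.inRange(h[...,2],0,78 if n=="top" else 70)|cv2.inRange(h,np.array([95,70,10.]),np.array([130,255,255.])))):
        k=np.zeros_like(m);k[y0:y1,x0:x1]=255;m=cv2.morphologyEx(m&k,cv2.MORPH_CLOSE,np.ones((5,5)))
        c=max(cv2.findContours(m,0,1)[0],key=cv2.contourArea);M=cv2.moments(c)
        q=cv2.approxPolyDP(cv2.convexHull(c),4,True)[:,0]
        print(n,nm,"cen",M["m10"]/M["m00"],M["m01"]/M["m00"],M["m00"],"box",cv2.minAreaRect(c),"poly",q.tolist())
        print(np.array([plane(n,p,.024)[:2] for p in cv2.boxPoints(cv2.minAreaRect(c))]).tolist() if n=="top" else "")
```

```text
camtop [ 0.4353 -0.0338  0.9886]
green cap [ 0.594  -0.1137  0.0652] 0.00013097556500368565 top@.078 [ 0.5919 -0.1126] side@.065 [ 0.5939 -0.1135] tag [ 0.5511 -0.0918  0.0036] 0.0006694837143932166 [ 0.5499 -0.0915]
red cap [ 0.5741 -0.1666  0.067 ] 0.00017530378469223862 top@.078 [ 0.5722 -0.165 ] side@.065 [ 0.5748 -0.1652] tag [ 0.5275 -0.1474  0.004 ] 0.0007921607164683554 [ 0.5263 -0.1469]
yellow cap [ 0.5496 -0.2216  0.0666] 1.4433422232547144e-05 top@.078 [ 0.5482 -0.2193] side@.065 [ 0.55   -0.2206] tag [ 0.5043 -0.2024  0.0028] 0.0006407697168426698 [ 0.5033 -0.2014]
white cap [ 0.5195 -0.2772  0.075 ] 0.00048257733561300823 top@.078 [ 0.5188 -0.2764] side@.065 [ 0.5219 -0.2717] tag [ 0.4807 -0.2579  0.0047] 0.0001989490483933536 [ 0.4804 -0.2571]
tag spacing [0.0602 0.0592 0.0602] yax ang 67.21358005452576
green pocket [ 0.5922 -0.1091]
red pocket [ 0.569  -0.1644]
yellow pocket [ 0.5458 -0.2197]
white pocket [ 0.5225 -0.275 ]
decoys [array([ 0.5382, -0.0037]), array([ 0.6895, -0.1657]), array([ 0.6994, -0.0961])]
top blue cen 165.07655111780957 212.81801055011303 2654.0 b
[... 484 characters left out ...]
093933105) poly [[159, 149], [185, 152], [174, 265], [147, 262]]
[[0.3815698437455443, 0.22702064038500294], [0.6556150276284286, 0.2122858301482206], [0.6494100346437934, 0.1421506762463575], [0.37686131646038445, 0.15885109684255866]]
side blue cen 227.15021388614676 145.89758144126358 2026.0 box ((228.85435485839844, 145.64060974121094), (22.123380661010742, 100.92237854003906), 83.8844985961914) poly [[279, 140], [273, 152], [180, 161], [179, 140], [265, 131]]

side all cen 231.11296738265708 145.83199537137483 2304.5 box ((231.78765869140625, 145.73287963867188), (23.187679290771484, 108.19173431396484), 83.9909896850586) poly [[286, 144], [284, 151], [179, 161], [178, 141], [281, 130]]
```

Emit:
jog_arm --deltas '[[[0.4, 2.24, -4.66, 0, -0.1], [0.4, 2.24, -4.66, 0, -0.1], [0.4, 2.24, -4.66, 0, -0.1], [0.4, 2.24, -4.66, 0, -0.1], [0.4, 2.24, -4.66, 0, -0.1], [0.4, 2.24, -4.66, 0, -0.1], [0.4, 2.24, -4.66, 0, -0.1], [0.4, 2.24, -4.66, 0, -0.1]]]' --force 20

```text
time_s: 1.1
tcp_pos: [0.4134, 0.2587, 0.2455]
eef_rot: [180.0, -0.0, -66.3]
contact_force: [0.4, 0.1, 0.1]
gripper_width: 0.0611
gripper_force: 0.0
```

Emit:
jog_arm --deltas '[[[0.4, 2.24, -4.66, 0, -0.1], [0.4, 2.24, -4.66, 0, -0.1], [0.4, 2.24, -4.66, 0, -0.1], [0.4, 2.24, -4.66, 0, -0.1], [0.4, 2.24, -4.66, 0, -0.1], [0.4, 2.24, -4.66, 0, -0.1], [0.4, 2.24, -4.66, 0, -0.1], [0.4, 2.24, -4.66, 0, -0.1]]]'

```text
time_s: 2.1
tcp_pos: [0.5927, -0.1141, 0.2452]
eef_rot: [180.0, -0.0, -112.1]
contact_force: [0.3, -0.6, -0.5]
gripper_width: 0.0614
gripper_force: 0.0
```

Emit:
jog_arm --deltas '[[[0.4, 0, 0, 0, 0], [0.4, 0, 0, 0, 0]]]'

```text
time_s: 2.35
tcp_pos: [0.5919, -0.1126, 0.2449]
eef_rot: [179.9, -0.0, -112.0]
contact_force: [0.0, -1.0, 0.1]
gripper_width: 0.0612
gripper_force: 0.0
```

Emit:
jog_arm --deltas '[[[0.4, 0.1, 0, -3, 0], [0.4, 0, 0, -3, 0], [0.4, 0, 0, -3, 0], [0.4, 0, 0, -3, 0], [0.4, 0, 0, -2.5, 0], [0.4, 0, 0, -2, 0], [0.4, 0, 0, -1.5, 0], [0.4, 0, 0, -0.5, 0]]]'

```text
time_s: 3.35
tcp_pos: [0.5929, -0.1117, 0.06]
eef_rot: [179.9, -0.0, -111.9]
contact_force: [0.2, -0.5, 0.5]
gripper_width: 0.061
gripper_force: 0.0
```

Emit:
jog_arm --deltas '[[[0.4, 0, 0, 0, 0], [-0.6, 0, 0, 0, 0], [-0.6, 0, 0, 0, 0], [-0.6, 0, 0, 0, 0], [-0.6, 0, 0, 0, 0], [-0.6, 0, 0, 0, 0]]]'

```text
time_s: 4.1
tcp_pos: [0.5934, -0.1125, 0.0609]
eef_rot: [-180.0, 0.0, -111.9]
contact_force: [-1.1, 0.7, 3.2]
gripper_width: 0.0332
gripper_force: 20.0
```

Emit:
jog_arm --deltas '[[[-0.6, 0, 0, 1, 0], [-0.6, 0, 0, 2, 0], [-0.6, 0, 0, 3, 0], [-0.6, 0, 0, 3, 0], [-0.6, 0, 0, 1, 0], [-0.6, -0.5, 0.8, 0, -0.03], [-0.6, -1, 1.6, 0, -0.08], [-0.6, -1.3, 2.15, 0, -0.1]]]'

```text
time_s: 5.1
tcp_pos: [0.5645, -0.0667, 0.1598]
eef_rot: [179.9, -0.0, -124.2]
contact_force: [0.1, -0.0, -0.8]
gripper_width: 0.0337
gripper_force: 20.0
```

Emit:
jog_arm --deltas '[[[-0.6, -1.7, 2.9, 0, -0.12], [-0.6, -1.7, 2.9, 0, -0.12], [-0.6, -1.7, 2.9, 0, -0.12], [-0.6, -1.7, 2.9, 0, -0.12], [-0.6, -1.7, 2.9, 0, -0.12], [-0.6, -1.7, 2.9, 0, -0.12], [-0.6, -1.7, 2.8, 0, -0.12], [-0.6, -1.5, 2.6, 0, -0.1]]]'

```text
time_s: 6.1
tcp_pos: [0.4302, 0.1617, 0.1602]
eef_rot: [-180.0, -0.0, -178.0]
contact_force: [0.5, 0.5, -0.1]
gripper_width: 0.0335
gripper_force: 20.0
```

Emit:
jog_arm --deltas '[[[-0.6, -1, 1.7, 0, -0.07], [-0.6, -0.7, 1.1, 0, -0.03], [-0.6, -0.3, 0.5, 0, 0], [-0.6, 0, 0, 0, 0], [-0.6, 0, 0, 0, 0]]]'

```text
time_s: 6.72
tcp_pos: [0.4114, 0.1937, 0.1604]
eef_rot: [-180.0, -0.0, 176.4]
contact_force: [0.7, 0.5, 0.7]
gripper_width: 0.0337
gripper_force: 20.0
```

Run:
```python
from h import *
for n in("top","side"): cv2.imwrite(f"pics/{n}1.png",r.capture(n))
a=cv2.resize(cv2.imread("pics/top1.png")[130:290,130:330],None,fx=2,fy=2);b=cv2.resize(cv2.imread("pics/side1.png")[60:220,140:340],None,fx=2,fy=2)
cv2.imwrite("pics/e.png",cv2.convertScaleAbs(np.hstack([a,b]),alpha=1.5))
print(r.get_state()["joints"], tri([165.07,212.8],[227.15,145.9]))
```

```text
[ 5.01532959e+01  4.04172542e+00 -3.30141907e+01  1.38966808e-03
 -5.29515771e+01 -1.43742229e+02] (array([0.50288416, 0.19078109, 0.00659633]), np.float64(0.002346284966744502))
```

View pics/e.png

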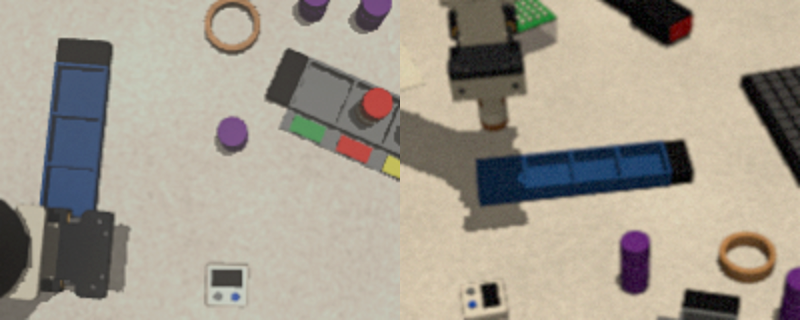

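The bottle hangs upright over the tray's far pocket. The view agrees with the planned position, so I lower it.

Emit:
jog_arm --deltas '[[[-0.6, 0, 0, -1, 0], [-0.6, 0, 0, -2, 0], [-0.6, 0, 0, -2.5, 0], [-0.6, 0, 0, -2, 0], [-0.6, 0, 0, -1.3, 0], [-0.6, 0, 0, -0.6, 0], [-0.6, 0, 0, -0.3, 0], [-0.6, 0, 0, -0.1, 0]]]'

```text
time_s: 7.82
tcp_pos: [0.4115, 0.1943, 0.0628]
eef_rot: [180.0, 0.0, 176.4]
contact_force: [0.0, 0.1, -0.2]
gripper_width: 0.0333
gripper_force: 20.0
```

Emit:
jog_arm --deltas '[[[-0.6, 0, 0, -0.1, 0], [-0.6, 0, 0, 0, 0]]]'

```text
time_s: 8.07
tcp_pos: [0.4114, 0.1942, 0.0618]
eef_rot: [180.0, 0.0, 176.4]
contact_force: [-0.1, 0.3, -0.3]
gripper_width: 0.0333
gripper_force: 20.0
```

Emit:
jog_arm --deltas '[[[-0.6, 0, 0, -0.1, 0], [-0.6, 0, 0, 0, 0], [0.4, 0, 0, 0, 0], [0.4, 0, 0, 0, 0], [0.4, 0, 0, 0, 0], [0.4, 0, 0, 1, 0], [0.4, 0, 0, 3, 0], [0.4, 0, 0, 4, 0]]]'

```text
time_s: 9.07
tcp_pos: [0.4108, 0.1936, 0.1414]
eef_rot: [-179.9, -0.1, 176.4]
contact_force: [0.6, 0.5, 0.1]
gripper_width: 0.0612
gripper_force: 0.0
```

Emit:
jog_arm --deltas '[[[0.4, 0.6, -1.4, 2, 0.046], [0.4, 1.2, -2.6, 0, 0.1], [0.4, 1.6, -3.6, 0, 0.12], [0.4, 1.6, -3.6, 0, 0.12], [0.4, 1.6, -3.6, 0, 0.12], [0.4, 1.6, -3.6, 0, 0.12], [0.4, 1.6, -3.6, 0, 0.12], [0.4, 1.6, -3.6, 0, 0.12]]]'

```text
time_s: 10.07
tcp_pos: [0.5258, -0.0632, 0.1614]
eef_rot: [-180.0, 0.0, -133.7]
contact_force: [0.1, -0.1, 0.0]
gripper_width: 0.0616
gripper_force: 0.0
```

Emit:
jog_arm --deltas '[[[0.4, 1.6, -3.6, 0, 0.12], [0.4, 1.6, -3.4, 0, 0.12], [0.4, 1.0, -2.0, 0, 0.09], [0.4, 0.6, -1.4, 0, 0.04], [0.4, 0, 0, 0, 0], [0.4, 0, 0, 0, 0]]]'

```text
time_s: 10.82
tcp_pos: [0.573, -0.1657, 0.1608]
eef_rot: [180.0, 0.0, -112.8]
contact_force: [0.3, 0.4, 0.1]
gripper_width: 0.0612
gripper_force: 0.0
```

```bash
cat > chk.py <<'E'
from h import *
import sys
c,roi,z=sys.argv[1],[int(v) for v in sys.argv[2].split(",")],.078
top=r.capture("top");side=r.capture("side");k=sys.argv[3]
ROI["top"]=(140,150,195,275);ROI["side"]=(170,105,290,166)
B={n:blobs(im,n,c) for n,im in(("top",top),("side",side))}
print({n:[(b[0],b[1].tolist()) for b in v[:3]] for n,v in B.items()})
try: print(tri(B["top"][0][1],B["side"][0][1]),plane("top",B["top"][0][1],z))
except Exception as e: print(e)
a=cv2.resize(top[130:290,130:390],None,fx=1.5,fy=1.5);b=cv2.resize(side[60:330,140:350],None,fx=1.5,fy=1.5)
h=max(a.shape[0],b.shape[0]);a,b=[cv2.copyMakeBorder(v,0,h-v.shape[0],0,0,0) for v in(a,b)]
cv2.imwrite(f"pics/k{k}.png",cv2.convertScaleAbs(np.hstack([a,b]),alpha=1.5))
print(r.get_state()["tcp_pos"],r.get_state()["joints"].round(1))
E
python3 chk.py green 0,0,0,0 1
```

```text
{'top': [], 'side': [(179, [188.4, 133.2])]}
list index out of range
[ 0.57307334 -0.16538822  0.1608939 ] [  2.7  17.1 -16.1  -0.  -56.8 -25.4]
```

View pics/k1.png

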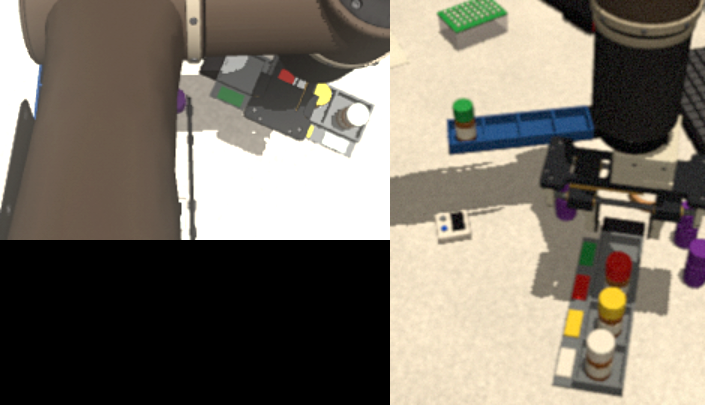

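The green bottle stands in the tray's far pocket, and the gripper is above red. Next I pick up red.

Emit:
jog_arm --deltas '[[[0.4, 0, 0, -2, 0], [0.4, 0, 0, -3, 0], [0.4, 0, 0, -3, 0], [0.4, 0, 0, -1.5, 0], [0.4, 0, 0, -0.5, 0], [0.4, 0, 0, 0, 0], [-0.6, 0, 0, 0, 0], [-0.6, 0, 0, 0, 0]]]'

```text
time_s: 11.92
tcp_pos: [0.5737, -0.166, 0.0614]
eef_rot: [-179.9, 0.0, -112.7]
contact_force: [-0.6, 0.1, -0.4]
gripper_width: 0.0464
gripper_force: 0.0
```

Emit:
jog_arm --deltas '[[[-0.6, 0, 0, 0, 0], [-0.6, 0, 0, 0, 0], [-0.6, 0, 0, 0, 0]]]'

```text
time_s: 12.3
tcp_pos: [0.5734, -0.166, 0.0609]
eef_rot: [-180.0, 0.0, -112.7]
contact_force: [-2.0, 1.1, 3.6]
gripper_width: 0.0339
gripper_force: 20.0
```

Emit:
jog_arm --deltas '[[[-0.6, 0, 0, 1, 0], [-0.6, 0, 0, 2, 0], [-0.6, 0, 0, 3, 0], [-0.6, 0, 0, 3, 0], [-0.6, 0, 0, 1, 0], [-0.6, -0.2, 0.7, 0, -0.03], [-0.6, -0.5, 1.8, 0, -0.07], [-0.6, -0.8, 2.8, 0, -0.1]]]'

```text
time_s: 13.3
tcp_pos: [0.5576, -0.1128, 0.1598]
eef_rot: [179.9, -0.0, -124.5]
contact_force: [0.4, 0.3, -1.0]
gripper_width: 0.0338
gripper_force: 20.0
```

Emit:
jog_arm --deltas '[[[-0.6, -1, 3.5, 0, -0.12], [-0.6, -1, 3.5, 0, -0.12], [-0.6, -1, 3.5, 0, -0.12], [-0.6, -1, 3.5, 0, -0.12], [-0.6, -1, 3.5, 0, -0.12], [-0.6, -1, 3.5, 0, -0.12], [-0.6, -1, 3.5, 0, -0.12], [-0.6, -0.9, 2.6, 0, -0.1]]]'

```text
time_s: 14.3
tcp_pos: [0.4784, 0.1592, 0.1601]
eef_rot: [-180.0, -0.0, -178.2]
contact_force: [-0.2, -0.4, -0.9]
gripper_width: 0.0333
gripper_force: 20.0
```

Emit:
jog_arm --deltas '[[[-0.6, -0.5, 1.8, 0, -0.06], [-0.6, -0.5, 1.0, 0, -0.036], [-0.6, -0.2, 0.5, 0, 0], [-0.6, 0, 0, 0, 0], [-0.6, 0, 0, 0, 0]]]'

```text
time_s: 14.92
tcp_pos: [0.4673, 0.1907, 0.1604]
eef_rot: [-180.0, -0.0, 176.4]
contact_force: [0.4, -0.1, -1.0]
gripper_width: 0.0335
gripper_force: 20.0
```

Emit:
jog_arm --deltas '[[[-0.6, 0.4, 0, -1, 0], [-0.6, 0, 0, -2, 0], [-0.6, 0, 0, -2.5, 0], [-0.6, 0, 0, -2, 0], [-0.6, 0, 0, -1.3, 0], [-0.6, 0, 0, -0.6, 0], [-0.6, 0, 0, -0.3, 0], [-0.6, 0, 0, -0.1, 0]]]'

```text
time_s: 15.92
tcp_pos: [0.4715, 0.1912, 0.0629]
eef_rot: [180.0, 0.0, 176.4]
contact_force: [-0.1, 0.1, -1.0]
gripper_width: 0.0335
gripper_force: 20.0
```

Emit:
jog_arm --deltas '[[[-0.6, 0, 0, -0.1, 0], [-0.6, 0, 0, -0.1, 0], [-0.6, 0, 0, 0, 0], [0.4, 0, 0, 0, 0], [0.4, 0, 0, 0, 0], [0.4, 0, 0, 0, 0], [0.4, 0, 0, 1, 0], [0.4, 0, 0, 3, 0]]]'

```text
time_s: 16.92
tcp_pos: [0.4705, 0.1904, 0.1003]
eef_rot: [-179.9, -0.1, 176.4]
contact_force: [1.1, 0.9, 1.0]
gripper_width: 0.0611
gripper_force: 0.0
```

Emit:
jog_arm --deltas '[[[0.4, 0, 0, 4, 0], [0.4, 0.3, -1.6, 2, 0.046], [0.4, 0.6, -3, 0, 0.1], [0.4, 0.8, -4, 0, 0.12], [0.4, 0.8, -4, 0, 0.12], [0.4, 0.8, -4, 0, 0.12], [0.4, 0.8, -4, 0, 0.12], [0.4, 0.8, -4, 0, 0.12]]]'

```text
time_s: 17.92
tcp_pos: [0.5205, -0.0562, 0.1614]
eef_rot: [-180.0, 0.0, -140.6]
contact_force: [0.7, 0.7, 0.9]
gripper_width: 0.0613
gripper_force: 0.0
```

Emit:
jog_arm --deltas '[[[0.4, 0.8, -4, 0, 0.12], [0.4, 0.8, -4, 0, 0.12], [0.4, 0.8, -4, 0, 0.12], [0.4, 0.7, -3, 0, 0.09], [0.4, 0.6, -1.5, 0, 0.04], [0.4, 0, 0, 0, 0], [0.4, 0, 0, 0, 0]]]'

```text
time_s: 18.8
tcp_pos: [0.557, -0.2196, 0.1608]
eef_rot: [180.0, 0.0, -112.8]
contact_force: [-0.7, 0.7, 0.2]
gripper_width: 0.0614
gripper_force: 0.0
```

Emit:
jog_arm --deltas '[[[0.4, -0.8, -0.1, -1, 0], [0.4, 0, 0, -3, 0], [0.4, 0, 0, -3, 0], [0.4, 0, 0, -2, 0], [0.4, 0, 0, -1, 0], [0.4, 0, 0, 0, 0], [-0.6, 0, 0, 0, 0], [-0.6, 0, 0, 0, 0]]]'

```text
time_s: 19.8
tcp_pos: [0.5498, -0.2209, 0.0615]
eef_rot: [-179.9, 0.0, -112.7]
contact_force: [-0.6, 0.1, 1.1]
gripper_width: 0.0467
gripper_force: 0.0
```

Emit:
jog_arm --deltas '[[[-0.6, 0, 0, 0, 0], [-0.6, 0, 0, 0, 0], [-0.6, 0, 0, 0, 0]]]'

```text
time_s: 20.18
tcp_pos: [0.5495, -0.221, 0.061]
eef_rot: [-180.0, 0.0, -112.7]
contact_force: [-1.4, 0.5, 4.3]
gripper_width: 0.0336
gripper_force: 20.0
```

Emit:
jog_arm --deltas '[[[-0.6, 0, 0, 1, 0], [-0.6, 0, 0, 2, 0], [-0.6, 0, 0, 3, 0], [-0.6, 0, 0, 3, 0], [-0.6, 0, 0, 1, 0], [-0.6, 0, 0.8, 0, -0.03], [-0.6, 0, 2, 0, -0.07], [-0.6, 0, 3, 0, -0.1]]]'

```text
time_s: 21.18
tcp_pos: [0.5486, -0.1627, 0.1598]
eef_rot: [179.9, -0.0, -124.5]
contact_force: [-0.9, 1.5, -1.0]
gripper_width: 0.0341
gripper_force: 20.0
```

Emit:
jog_arm --deltas '[[[-0.6, -0.2, 4, 0, -0.12], [-0.6, -0.2, 4, 0, -0.12], [-0.6, -0.2, 4, 0, -0.12], [-0.6, -0.2, 4, 0, -0.12], [-0.6, -0.2, 4, 0, -0.12], [-0.6, -0.2, 4, 0, -0.12], [-0.6, -0.2, 4, 0, -0.12], [-0.6, -0.2, 3, 0, -0.1]]]'

```text
time_s: 22.18
tcp_pos: [0.5326, 0.1485, 0.1599]
eef_rot: [-180.0, -0.1, -178.2]
contact_force: [0.3, 0.3, -0.7]
gripper_width: 0.0337
gripper_force: 20.0
```

Emit:
jog_arm --deltas '[[[-0.6, -0.1, 2.4, 0, -0.06], [-0.6, 0, 1.2, 0, -0.036], [-0.6, 0, 0.4, 0, 0], [-0.6, 0, 0, 0, 0], [-0.6, 0, 0, 0, 0]]]'

```text
time_s: 22.8
tcp_pos: [0.5322, 0.1865, 0.1604]
eef_rot: [-180.0, -0.0, 176.4]
contact_force: [0.5, -0.6, -1.0]
gripper_width: 0.0334
gripper_force: 20.0
```

Emit:
jog_arm --deltas '[[[-0.6, 0, 0, -1, 0], [-0.6, 0, 0, -2, 0], [-0.6, 0, 0, -2.5, 0], [-0.6, 0, 0, -2, 0], [-0.6, 0, 0, -1.3, 0], [-0.6, 0, 0, -0.6, 0], [-0.6, 0, 0, -0.3, 0], [-0.6, 0, 0, -0.1, 0]]]'

```text
time_s: 23.8
tcp_pos: [0.5326, 0.1872, 0.0629]
eef_rot: [180.0, 0.0, 176.4]
contact_force: [0.1, 0.1, -0.9]
gripper_width: 0.0338
gripper_force: 20.0
```

Emit:
jog_arm --deltas '[[[-0.6, 0, 0, -0.1, 0], [-0.6, 0, 0, -0.1, 0], [-0.6, 0, 0, 0, 0], [0.4, 0, 0, 0, 0], [0.4, 0, 0, 0, 0], [0.4, 0, 0, 0, 0], [0.4, 0, 0, 1, 0], [0.4, 0, 0, 3, 0]]]'

```text
time_s: 24.8
tcp_pos: [0.5314, 0.1864, 0.1001]
eef_rot: [-179.9, -0.1, 176.4]
contact_force: [0.6, 0.8, -0.1]
gripper_width: 0.061
gripper_force: 0.0
```

Emit:
jog_arm --deltas '[[[0.4, 0, 0, 4, 0], [0.4, 0, -1.6, 2, 0.046], [0.4, 0, -3, 0, 0.1], [0.4, 0, -4.5, 0, 0.12], [0.4, 0, -4.5, 0, 0.12], [0.4, 0, -4.5, 0, 0.12], [0.4, 0, -4.5, 0, 0.12], [0.4, 0, -4.5, 0, 0.12]]]'

```text
time_s: 25.8
tcp_pos: [0.5323, -0.0854, 0.1615]
eef_rot: [-180.0, 0.1, -140.6]
contact_force: [0.4, 0.4, -0.3]
gripper_width: 0.0612
gripper_force: 0.0
```

Emit:
jog_arm --deltas '[[[0.4, -0.2, -4.5, 0, 0.12], [0.4, -0.2, -4.5, 0, 0.12], [0.4, -0.2, -4.5, 0, 0.12], [0.4, -0.2, -3.5, 0, 0.09], [0.4, -0.2, -2, 0, 0.04], [0.4, -0.2, -0.3, 0, 0], [0.4, 0, 0, 0, 0], [0.4, 0, 0, 0, 0]]]'

```text
time_s: 26.8
tcp_pos: [0.5204, -0.2762, 0.1609]
eef_rot: [-180.0, 0.0, -112.7]
contact_force: [-0.4, -0.0, 0.1]
gripper_width: 0.061
gripper_force: 0.0
```

```bash
python3 chk.py red 0,0,0,0 2
```

```text
{'top': [(178, [157.1, 223.7])], 'side': [(180, [213.2, 130.7])]}
(array([0.47256815, 0.19632209, 0.0587689 ]), np.float64(0.0005620011060215739)) [0.47124817 0.19161185 0.078     ]
[ 0.52050328 -0.27620305  0.16078467] [ -9.   16.5 -17.   -0.  -56.5 -13.7]
```

View pics/k2.png

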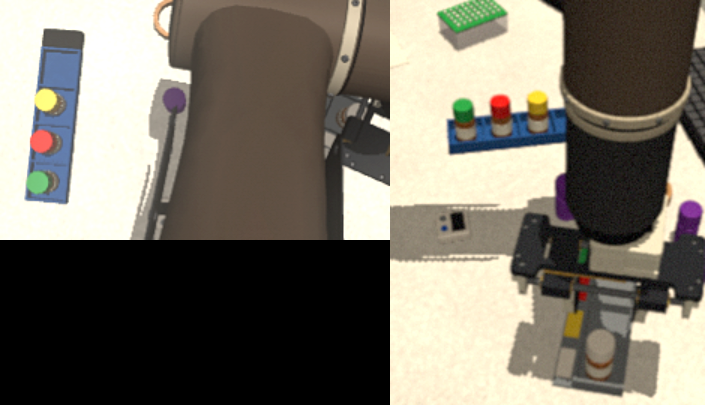

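Green, red and yellow stand in pockets 1 to 3, counted from the far end. The gripper is above white, which is the last one.

Emit:
jog_arm --deltas '[[[0.4, -0.1, -0.1, -1, 0], [0.4, 0, 0, -3, 0], [0.4, 0, 0, -3, 0], [0.4, 0, 0, -2, 0], [0.4, 0, 0, -1, 0], [0.4, 0, 0, 0, 0], [-0.6, 0, 0, 0, 0], [-0.6, 0, 0, 0, 0]]]'

```text
time_s: 27.9
tcp_pos: [0.5198, -0.278, 0.0614]
eef_rot: [-179.9, 0.0, -112.7]
contact_force: [0.4, 0.1, 0.6]
gripper_width: 0.0467
gripper_force: 0.0
```

Emit:
jog_arm --deltas '[[[-0.6, 0, 0, 0, 0], [-0.6, 0, 0, 0, 0], [-0.6, 0, 0, 0, 0]]]'

```text
time_s: 28.28
tcp_pos: [0.5195, -0.278, 0.061]
eef_rot: [-180.0, 0.0, -112.7]
contact_force: [-1.2, 0.4, 4.3]
gripper_width: 0.0338
gripper_force: 20.0
```

Emit:
jog_arm --deltas '[[[-0.6, 0, 0, 1, 0], [-0.6, 0, 0, 2, 0], [-0.6, 0, 0, 3, 0], [-0.6, 0, 0, 3, 0], [-0.6, 0, 0, 1, 0], [-0.6, 0.1, 1, 0, -0.03], [-0.6, 0.4, 2.5, 0, -0.07], [-0.6, 0.6, 3.5, 0, -0.1]]]'

```text
time_s: 29.28
tcp_pos: [0.5297, -0.2076, 0.1598]
eef_rot: [179.9, -0.0, -124.5]
contact_force: [0.9, 0.1, -0.2]
gripper_width: 0.0335
gripper_force: 20.0
```

Emit:
jog_arm --deltas '[[[-0.6, 0.7, 4.5, 0, -0.12], [-0.6, 0.7, 4.5, 0, -0.12], [-0.6, 0.7, 4.5, 0, -0.12], [-0.6, 0.7, 4.5, 0, -0.12], [-0.6, 0.7, 4.5, 0, -0.12], [-0.6, 0.7, 4.5, 0, -0.12], [-0.6, 0.7, 4.5, 0, -0.12], [-0.6, 0.6, 3.5, 0, -0.1]]]'

```text
time_s: 30.28
tcp_pos: [0.5849, 0.1438, 0.1599]
eef_rot: [-180.0, -0.1, -178.2]
contact_force: [-0.2, -0.9, -0.1]
gripper_width: 0.0335
gripper_force: 20.0
```

Emit:
jog_arm --deltas '[[[-0.6, 0.4, 2.5, 0, -0.06], [-0.6, 0.2, 1.2, 0, -0.036], [-0.6, 0, 0.4, 0, 0], [-0.6, 0, 0, 0, 0], [-0.6, 0, 0, 0, 0]]]'

```text
time_s: 30.9
tcp_pos: [0.5911, 0.1824, 0.1605]
eef_rot: [-180.0, -0.0, 176.4]
contact_force: [0.3, -1.2, -0.8]
gripper_width: 0.0335
gripper_force: 20.0
```

Afterwards the arm retreats clear of the tray, for the final check.

Emit:
jog_arm --deltas '[[[-0.6, 0.1, 0.1, -1, 0], [-0.6, 0, 0, -2, 0], [-0.6, 0, 0, -2.5, 0], [-0.6, 0, 0, -2, 0], [-0.6, 0, 0, -1.3, 0], [-0.6, 0, 0, -0.6, 0], [-0.6, 0, 0, -0.3, 0], [-0.6, 0, 0, -0.1, 0]]]'

```text
time_s: 31.9
tcp_pos: [0.5926, 0.1842, 0.0629]
eef_rot: [180.0, 0.0, 176.4]
contact_force: [-0.1, 0.1, -0.2]
gripper_width: 0.0334
gripper_force: 20.0
```

Emit:
jog_arm --deltas '[[[-0.6, 0, 0, -0.1, 0], [-0.6, 0, 0, -0.1, 0], [-0.6, 0, 0, 0, 0], [0.4, 0, 0, 0, 0], [0.4, 0, 0, 0, 0], [0.4, 0, 0, 0, 0], [0.4, 0, 0, 1, 0], [0.4, 0, 0, 3, 0]]]'

```text
time_s: 32.9
tcp_pos: [0.5914, 0.1835, 0.1]
eef_rot: [-179.9, -0.2, 176.4]
contact_force: [0.7, -0.5, 0.1]
gripper_width: 0.0616
gripper_force: 0.0
```

Emit:
jog_arm --deltas '[[[0.4, 0, 0, 4, 0], [0.4, 0, -1.6, 3, 0.046], [0.4, 0, -3, 0, 0.1], [0.4, 0, -4.5, 0, 0.12], [0.4, 0, -4.5, 0, 0.12], [0.4, 0, -4.5, 0, 0.12], [0.4, 0, -4.5, 0, 0.12], [0.4, 0, -4.5, 0, 0.12]]]'

```text
time_s: 33.9
tcp_pos: [0.5923, -0.0884, 0.1715]
eef_rot: [-180.0, 0.0, -140.6]
contact_force: [-0.0, 0.5, -0.2]
gripper_width: 0.0614
gripper_force: 0.0
```

Emit:
jog_arm --deltas '[[[0.4, 0, -4.5, 0, 0.12], [0.4, 0, -4.5, 0, 0.12], [0.4, 0, -4.5, 0, 0.12], [0.4, 0, -4.5, 0, 0.09], [0.4, 0, -4, 0, 0.04], [0.4, 0, -2, 0, 0], [0.4, 0, 0, 0, 0], [0.4, 0, 0, 0, 0]]]'

```text
time_s: 34.9
tcp_pos: [0.5923, -0.3262, 0.1707]
eef_rot: [-180.0, 0.0, -112.8]
contact_force: [-0.5, 0.2, -0.1]
gripper_width: 0.0613
gripper_force: 0.0
```

```bash
python3 chk.py red 0,0,0,0 3
python3 - <<'E'
from h import *
ROI["top"]=(130,150,195,275)
im=r.capture("top");y=np.array([.998,-.059]);o=np.array([.502,.189])
for c in("green","red","yellow","white"):
    for b in blobs(im,"top",c):
        if b[0]<300: p=plane("top",b[1],.078)[:2]-o;print(c,b[0],b[1],"tray xy",[p@np.array([y[1],-y[0]]),p@y])
E
```

```text
{'top': [(178, [157.1, 223.7])], 'side': [(179, [213.2, 130.7])]}
(array([0.47256815, 0.19632209, 0.0587689 ]), np.float64(0.0005620011060215739)) [0.47124817 0.19161185 0.078     ]
[ 0.59252357 -0.32580736  0.17088267] [-12.3  23.6  -4.8  -0.  -61.6 -10.4]
green 179 [154.5 251.1] tray xy [np.float64(-0.0006408261884197032), np.float64(-0.09143947101779928)]
red 178 [157.1 223.7] tray xy [np.float64(-0.0007922715237640753), np.float64(-0.030844420809679352)]
yellow 159 [160.  196.3] tray xy [np.float64(-0.0004473350107544686), np.float64(0.030516040332500178)]
```

View pics/k3.png

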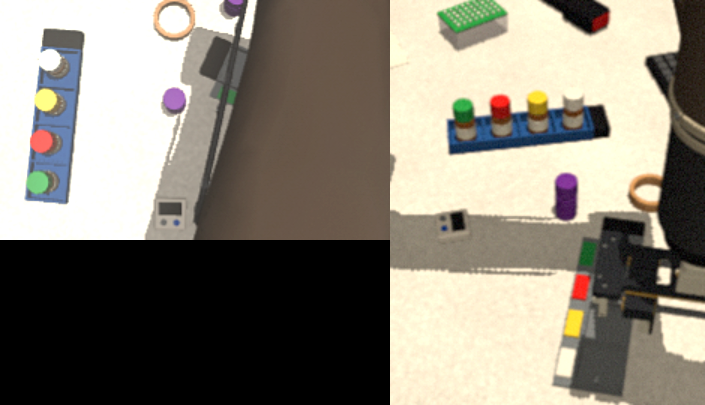

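All four bottles stand upright in the tray. From the black block outward they are white, yellow, red, green, the reverse of the rack, and the robot is clear of everything.

```bash
python3 -c "
from plant import r
print(r.close_job())"
```

```text
the job is handed in; nothing more can be done
None
```

I handed the job in at about 35 s: all four bottles stand upright in the blue tray in reverse order. Green, red and yellow measured within about 2 mm of their pocket centres; white I checked only by eye in the final pictures. `close_job()` returned no verdict.

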